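# Unlock the folding lid stay and close the parts chest

### The job

The parts chest on the bench stands open, its lid propped by the folding stay on its right side. Lift the stay's knee by its grip bar up and forward past centre until it is clearly folded, then lower the lid and press it fully shut on its seal. Do it gently - never lean hard on the lid or slam it - and leave the other things on the bench where they are.

Things in the scene. Friction and masses are not known exactly. Their poses are not given: they have to be found in the camera images.
- chest: Open plywood parts chest with steel corner irons, fixed to the bench: 200 mm deep (its x), 220 mm wide (its y), 100 mm tall to the rim, origin at the centre of its underside; its x points from the front (robot side) to the hinged back, y to its left, z up. It cannot be moved.
- lid_hinge (a point): Middle of the lid's hinge line, which runs along the chest's y at the top of the back wall (x = +100 mm, z = 100 mm in the chest's frame). Fixed to the chest.
- lid (a joint): Angle of the lid's hinge frame, rad: 0 as found (locked open, 85 degrees above shut), grows as it comes down, 1.484 = fully shut (hard stop). The hinge is stiff (friction about 1.6 N m): the unlocked lid stays where it is left and must be pushed all the way, with 7 to 15 N square to it near its free edge, about 8 N at the end; to be sure it is home press until the force climbs to 12 to 20 N.
- lid_edge (a point): Middle of the free edge of the lid board, on its outer face. The board is 10 mm thick, 222 mm wide, about 0.4 kg; outer face 13 mm outside the hinge line, this edge 200 mm from it: when shut it is at the front of the chest, 113 mm above the bench. The board sits on rubber mounts on its hinge frame and gives about 1 mm per 2.5 N pressed at the edge; so it runs ahead of the frame while pushed.
- grip_bar (a point): On the axis of the stay's grip bar, a level round steel bar, 12 mm diameter, at the stay's knee, along the chest's y, standing out to the right (-y): bare from 18 to 69 mm outside the right wall, then a 16 mm collar; this point is 47 mm outside the wall. Locked it is 97 mm above the bench; with the lid shut it stands higher than the lid and just beside it.
- stay_upper_pin (a point): Upper pin of the folding lid stay, on the lid's right side, 75 mm from the hinge line. The stay is two flat steel links, 14 mm wide, 104 mm between pins, just outside the right wall: the lower from the wall to the knee, the upper from the knee to this pin. Locked, the knee sags 10 mm down and back of the straight line between outer pins, on its stop: the lid cannot be pushed down.
- stay_foot (a point): On the axis (along the chest's y) of the stay's lower pin, 47 mm outside the right wall: x = -60 mm, z = 35 mm in the chest's frame. Fixed. The grip bar can only travel on a circle of 104 mm radius about this point: to unlock it goes up and to the front, at about 45 degrees at first, with a drag of 4 to 7 N to dead centre; carried on (10 N at knee angle 0.6, 17 N at 1.0), it folds the stay and draws the lid down with it.
- stay_upper (a joint): Angle of the stay's knee, rad: 0 = locked on its stop, 0.19 = links straight (dead centre), more = unlocked and folding up and to the front; 2.26 when the lid is shut. The rivet is stiff (friction about 0.22 N m), so the knee stays where it is left. The less it is folded, the harder the lid is to push: 14 N at 0.5, 10 N at 1.0.
- first_stage: loose regulator first stage, chromed fitting about 74x71x39 mm, lying on the bench; a bystander. Origin: centre of its underside.
- yoke: loose chromed yoke clamp with a black knob, 82x52x25 mm, lying on the bench; a bystander. Origin: centre of its underside.
- gauge: loose round pressure gauge with a brass stem, 81x52x27 mm, lying on the bench; a bystander. Origin: centre of its underside.
- grease_jar: loose jar with a yellow band, 69 mm across, 62 mm tall, to the right; a bystander. Origin: centre of its underside.
- grease_tube: loose squeeze tube, 117 mm long, to the right; a bystander. Origin: centre of its underside.

How it is judged:
By the outcome, as a careful person would: the job done as asked, in the order asked, and still so for the second after the job is handed in, with the robot touching nothing.
It also fails if it takes over 64 s, if anything falls off the work surface, if the arm or the gripper's body presses on something with over 40 N, if the wrist force passes 120 N, or if a joint passes its speed limit or range.

### The arm

A 7-joint arm with a two-finger parallel gripper is mounted at the origin on a cart in front of the work surface, level with it; the furniture and walls round the work are solid. World frame = base frame: x ahead of the robot, y to its left, z up, the work surface at z = 0. Lengths are in mm, angles in rad, forces in N, time in s.
With the tool pointing down it reaches from about 400 to 750 mm from the base axis. Payload 19.5 kg.
Tool frame: the origin (TCP) lies midway between the tips of the shut fingers; the grasp point (between the pads) lies 19 mm behind it (robot.tcp_to_grasp is the distance from the TCP to the grasp point, in mm); z points along the fingers, y is the line along which they close (so a half turn about z gives the same grasp; the last joint's range is limited). The gripper opens to 85 mm and grips with 20 to 120 N. Pads are 22 mm wide; open, the fingers measure 114 mm over their backs; the gripper's body (76 mm by 85 mm) begins 54 mm behind the grasp point. The pads swing forward as they close: fully open they stand 13 mm farther back than shut.
Start: joints at [-1.222, 0.707, -0.028, 1.485, 0.022, 0.951, -0.075], TCP at [219.019, 531.625, 231.268] pointing down, gripper open.
Joint ranges: [-2.71, 2.71], [-0.32, 2.16], [-1.57, 1.52], [0, 2.45], [-1.46, 4.6], [0, 2.02], [-2.83, 2.83]. Speed limits (rad/s): [1.89, 1.89, 2.57, 2.57, 3.01, 3.01, 3.01].

### API

Orientations are given as a unit quaternion [w, x, y, z].
In Python, from rig import robot, viewer gives the robot as it stands. The module is installed in compiled form; this text tells all that it offers.
- The arm moves only by the tool send_rows, never from a script. Its argument "targets" is a list of rows, each a list of 7 numbers: the shift along the world's x, y, z each as a share of 0.8 m, from -1 to 1, then the turn, a rotation vector about the world's x, y, z each as a share of 90 degrees, from -1 to 1, then the opening in per cent of the stroke, from 0 (shut) to 100 (fully open). In form: [[tx, ty, tz, wx, wy, wz, hand], ...]. A call has 1 to 10 rows; each row is the pose to reach, as a shift and turn from the pose commanded when the call began; what a row does not reach only later rows make up. A row lasts 1/10 s, in which the tool goes at most 50 mm and 8.59 degrees, less where a joint would pass 70% of its speed; a pose out of reach is approached as far as the arm can. A call with a number of a shift or a turn outside -1 to 1 is refused whole. A call with a gripper value outside its range is refused whole. The fingers move at their own pace and stop on an object; "force" is the grip in N (left out, the last holds). Time passes only in rows, so rows that repeat a pose let the fingers close. It gives the time, the measured TCP pose, the force, the opening and the grip force at its end, in the units of the state.
- robot.get_obs(): the state, without advancing time (a new reading comes with each control period).
- viewer.capture(name): name is "side" or "top" or "wrist"; returns a dict with "img" (384x512x3 uint8, red, green, blue), "mtx" (3x3 intrinsics, pixels), "rvec" (rotation vector, rad) and "tvec" (3), from world to camera coordinates, as OpenCV has them. Camera axes: x right, y down, z forward; pixel columns grow to the right and rows downward; lengths in mm; the calibration is good to about 2 mm. The wrist camera is an equidistant fisheye: a pixel r from the principal point sees the ray r / f radians off the axis. A picture is of the moment at which its call begins. There is no depth.
- robot.sign_off(): hands the job in; it is judged then, once.
The state is a dict: "clock": time; "joints": joint angles; "joint_velocities": joint speeds; "effort": joint torques, N m; "eef_pos": TCP position; "orientation": TCP orientation; "wrist_force": force on the tool from outside, world axes, zero at the start; "wrist_torque": the same for the moment, N m; "opening": finger opening in mm; "finger_force": force on a finger pad.
Only numpy, scipy, OpenCV 4.12 (cv2) and the standard library are available. Lean on these libraries where they do the work, as an engineer would, in place of code of your own. Each camera call takes 0.05 s, during which the arm holds its last target. There are 200 camera calls.

## Working session

There is one attempt and no reset: what is moved stays moved. The work goes in short steps, Python scripts to look and compute and a tool call to move; the robot and the scene stay as the last step left them, time stands still between calls to the robot, and variables do not carry over. Pictures are saved under pics/ and viewed, at most 10 in all, crops included, and the job is handed in when it is done.

Besides the shell and the picture viewer there is one more tool, called after "Emit:" by a JSON object that holds its "fn" and its "kwargs". send_rows: Moves the arm, as the interface text tells. Its arguments: {"type":"object","properties":{"targets":{"type":"array"},"force":{"type":"number"}},"required":["targets"]}

```bash
mkdir -p pics
cat > h.py <<'E'
import numpy as np, cv2
from rig import robot, viewer
def cap(n,f):
    c=viewer.capture(n); cv2.imwrite('pics/'+f,c['img'][...,::-1]); np.savez('pics/'+f+'.npz',**c); return c
def ray(c,u,v):
    R=cv2.Rodrigues(np.array(c['rvec'],float))[0]; o=-R.T@np.array(c['tvec'],float).ravel()
    d=R.T@np.linalg.inv(c['mtx'])@np.array([u,v,1.]); return o,d/np.linalg.norm(d)
def onz(c,u,v,z):
    o,d=ray(c,u,v); return o+d*(z-o[2])/d[2]
def proj(c,p):
    return cv2.projectPoints(np.array(p,float).reshape(-1,3),np.array(c['rvec'],float),np.array(c['tvec'],float),np.array(c['mtx'],float),None)[0].reshape(-1,2)
E
python3 - <<'E'
from h import *
a=cap('side','s0.png');b=cap('top','t0.png')
for c in(a,b): print(ray(c,256,192))
print(robot.get_obs())
E
```

```text
(array([  51.67957396, -770.51786858,  961.68579091]), array([ 0.40305333,  0.61685251, -0.67604807]))
(array([ 348.09928643,  -35.94161899, 1282.64185487]), array([ 0.16849688, -0.00239568, -0.98569928]))
{'clock': 0.1, 'joints': array([-1.22168123,  0.70697709, -0.02766986,  1.48493645,  0.02200209,
        0.95087734, -0.07551161]), 'joint_velocities': array([-5.26145240e-04, -1.41485133e-03,  1.56634740e-03, -2.25415619e-03,
       -8.88872641e-05,  2.81194619e-04, -5.86215471e-04]), 'effort': array([ 1.78843577e-03, -8.84282112e+01,  1.23656698e+00, -2.36441571e+01,
        1.71121198e-02,  5.29475175e-03,  6.21160075e-05]), 'eef_pos': array([218.93346718, 531.45173695, 230.91401071]), 'orientation': array([-9.07556310e-05,  1.94152195e-01,  9.80971317e-01, -4.39124447e-04]), 'wrist_force': array([0.34075478, 1.23807225, 0.70608331]), 'wrist_torque': array([0.03883111, 0.0108314 , 0.02768006]), 'finger_force': 0.0, 'opening': 85.32154801605299}
```

View pics/s0.png

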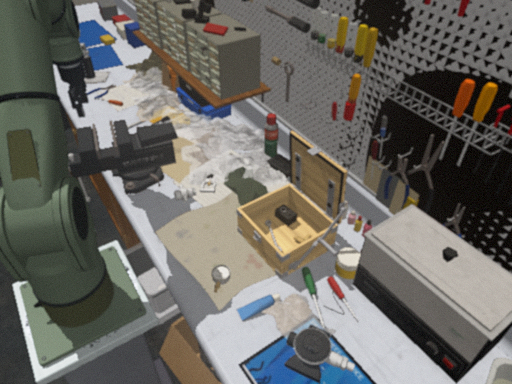

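View pics/t0.png

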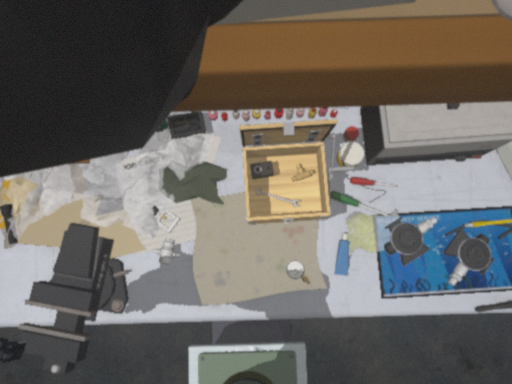

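The top view shows the chest rim at about (244..328, 144..220), with the lid open at row 125–145. The stay and grip bar are on the right near (335,160), and the jar is at (351,153). The gauge is at (297,270) and the tube at (343,255). In the side view the chest is at (285,230) and the bar is near (335,225). I'll zoom in on both.

Run:
```python
import cv2,numpy as np
s=cv2.imread('pics/s0.png')[125:285,225:375];t=cv2.imread('pics/t0.png')[110:230,230:380]
s=cv2.resize(s,(550,587),interpolation=cv2.INTER_CUBIC)
t=cv2.resize(t,(750,600),interpolation=cv2.INTER_CUBIC)
cv2.imwrite('pics/s0z.png',s);cv2.imwrite('pics/t0z.png',t)
```

```text
(no output)
```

View pics/t0z.png

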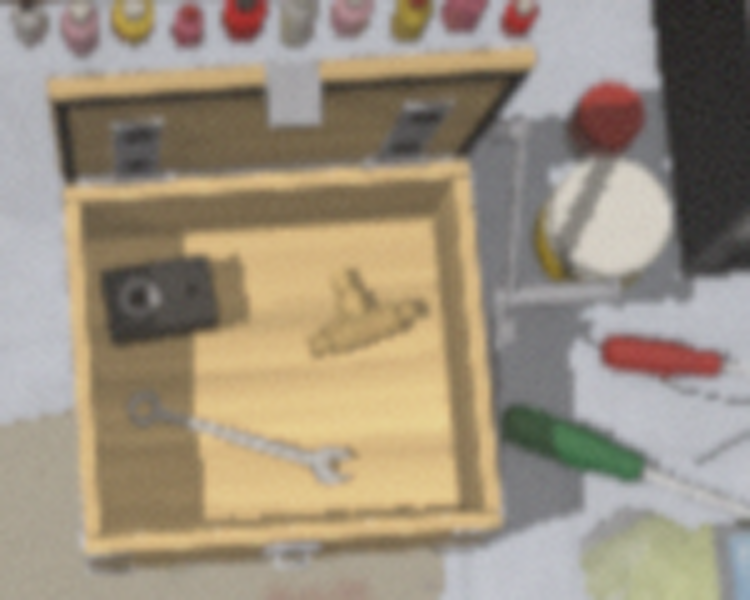

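View pics/s0z.png

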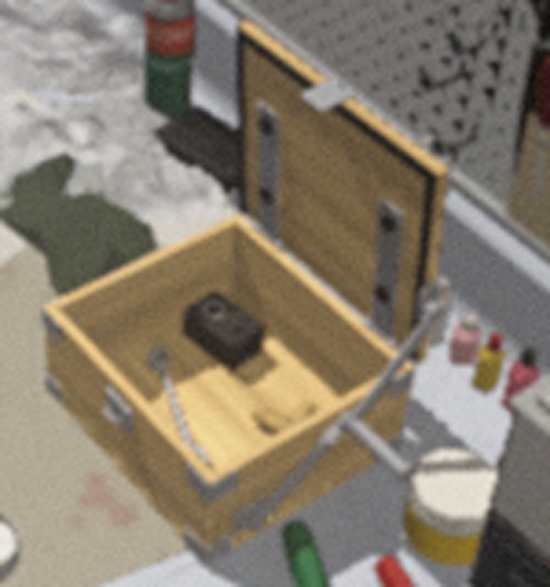

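The top zoom shows the outer rim corners at about (85,545), (500,523), (468,165) and (65,185). The bar runs from (500,300) to (625,285) and passes in front of and over the jar's edge at (605,218). The side zoom shows the bar from (345,418) to (408,468). Next I'll solve for the chest pose and the key points.

```bash
cat >> h.py <<'E'
from types import SimpleNamespace
def load(f): return dict(np.load('pics/'+f+'.npz'))
E
python3 - <<'E'
from h import *
t=load('t0.png');s=load('s0.png')
uz=lambda x,y:((230+(x+.5)/5-.5),(110+(y+.5)/5-.5))
us=lambda x,y:((225+(x+.5)/3.667-.5),(125+(y+.5)/3.667-.5))
P=np.array([onz(t,*uz(*q),100) for q in [(85,543),(500,523),(468,165),(65,187)]])
S=np.array([onz(s,*us(*q),100) for q in [(47,308),(208,487),(410,368),(238,217)]])
print(P.round(1));print(S.round(1))
M=np.array([(-100,110),(-100,-110),(100,-110),(100,110)],float)
for Q in(P,S,(P+S)/2):
    A=Q[:,:2];c=A.mean(0);z=((A-c)@[1,1j])*np.conj(M@[1,1j]);print('center',c,'yaw',np.angle(z.sum()),abs(z.sum())/(abs(M@[1,1j])**2).sum())
    y=np.angle(z.sum());R=np.array([[np.cos(y),-np.sin(y)],[np.sin(y),np.cos(y)]])
    print('bar',c+R@[23.5,-157])
print('bar ends top',onz(t,*uz(500,298),97),onz(t,*uz(625,284),97))
print('bar ends side',onz(s,*us(345,418),97),onz(s,*us(408,468),97))
print('jar',onz(t,*uz(608,218),62),'tube/gauge',onz(t,343,255,15),onz(t,297,270,15))
E
```

```text
[[ 481.3  -12.1  100. ]
 [ 485.3 -229.9  100. ]
 [ 679.7 -223.8  100. ]
 [ 674.4   -6.4  100. ]]
[[ 479.7  -15.6  100. ]
 [ 483.2 -233.5  100. ]
 [ 682.1 -223.6  100. ]
 [ 675.2   -9.4  100. ]]
center [ 580.16911222 -118.03945558] yaw 0.02534702279930446 0.9800004727775442
bar [ 607.64062006 -274.393433  ]
center [ 580.05237229 -120.54733154] yaw 0.031494093428272266 0.9842711913945605
bar [ 608.48447399 -276.72948671]
center [ 580.11074225 -119.29339356] yaw 0.02842724061400443 0.9821311931799654
bar [ 608.06372332 -275.56201117]
bar ends top [ 606.54695719 -237.29852049   97.        ] [ 612.11158467 -304.4035618    97.        ]
bar ends side [ 609.19379572 -234.12696425   97.        ] [ 617.16068647 -296.03331163   97.        ]
jar [ 657.55008565 -305.44484032   62.        ] tube/gauge [ 380.68029997 -274.2624534    15.        ] [ 343.43092899 -145.34558506   15.        ]
```

Emit:
{"fn": "send_rows", "kwargs": {"targets": [[0.226,-0.54,0.087,0,0,-0.733,60],[0.226,-0.54,0.087,0,0,-0.733,60],[0.226,-0.54,0.087,0,0,-0.733,60],[0.226,-0.54,0.087,0,0,-0.733,60],[0.226,-0.54,0.087,0,0,-0.733,60],[0.226,-0.54,0.087,0,0,-0.733,60],[0.226,-0.54,0.087,0,0,-0.733,60],[0.226,-0.54,0.087,0,0,-0.733,60],[0.226,-0.54,0.087,0,0,-0.733,60],[0.226,-0.54,0.087,0,0,-0.733,60]], "force": 50}}

```text
clock: 1.1
eef_pos: [400.7, 96.0, 301.5]
orientation: [0.001, 0.698, 0.716, 0.0]
wrist_force: [0.6, 0.8, 0.6]
opening: 51.2
finger_force: 0.0
```

Emit:
{"fn": "send_rows", "kwargs": {"targets": [[0.224,-0.47,-0.1,0,-0.222,0,60],[0.224,-0.47,-0.1,0,-0.222,0,60],[0.224,-0.47,-0.1,0,-0.222,0,60],[0.224,-0.47,-0.1,0,-0.222,0,60],[0.224,-0.47,-0.1,0,-0.222,0,60],[0.224,-0.47,-0.1,0,-0.222,0,60],[0.224,-0.47,-0.1,0,-0.222,0,60],[0.224,-0.47,-0.1,0,-0.222,0,60],[0.224,-0.47,-0.1,0,-0.222,0,60],[0.224,-0.47,-0.1,0,-0.222,0,60]]}}

```text
clock: 2.1
eef_pos: [579.0, -279.8, 219.8]
orientation: [0.124, 0.687, 0.706, 0.12]
wrist_force: [-0.5, 0.6, 0.3]
opening: 51.5
finger_force: 0.0
```

Run:
```python
from h import *
o=robot.get_obs();print(o['eef_pos'],o['orientation'],o['joints'],o['wrist_force'])
w=cap('wrist','w1.png');print(w['mtx'])
cv2.imwrite('pics/w1z.png',cv2.resize(w['img'][...,::-1],(800,600),interpolation=cv2.INTER_CUBIC))
R=cv2.Rodrigues(np.array(w['rvec'],float))[0];T=np.array(w['tvec'],float).ravel()
y=.028;Rz=np.array([[np.cos(y),-np.sin(y)],[np.sin(y),np.cos(y)]])
for oy in(-128,-161,-179):
    p=np.r_[np.array([580.1,-119.3])+Rz@[23.5,oy],97];q=R@p+T;th=np.arctan2(np.hypot(*q[:2]),q[2]);d=q[:2]/np.hypot(*q[:2])
    print(oy,p,w['mtx'][:2,2]+w['mtx'][0,0]*th*d)
```

```text
[ 579.0439793  -279.81643306  219.77809283] [0.1243119  0.68722813 0.70552299 0.12042161] [ 0.51308111  0.70587218 -0.0720778   1.61889973 -0.21657502  0.51518476
  0.66424522] [-0.53511107  0.64377987  0.34077486]
[[297.31863964   0.         253.42067951]
 [  0.         297.31863964 190.37144772]
 [  0.           0.           1.        ]]
-128 [ 607.17432031 -246.59191325   97.        ] [236.80919077 148.05080741]
-161 [ 608.09819958 -279.5789781    97.        ] [237.24569249 183.24501485]
-179 [ 608.60213373 -297.57192256   97.        ] [237.5333235  201.62220892]
```

View pics/w1z.png

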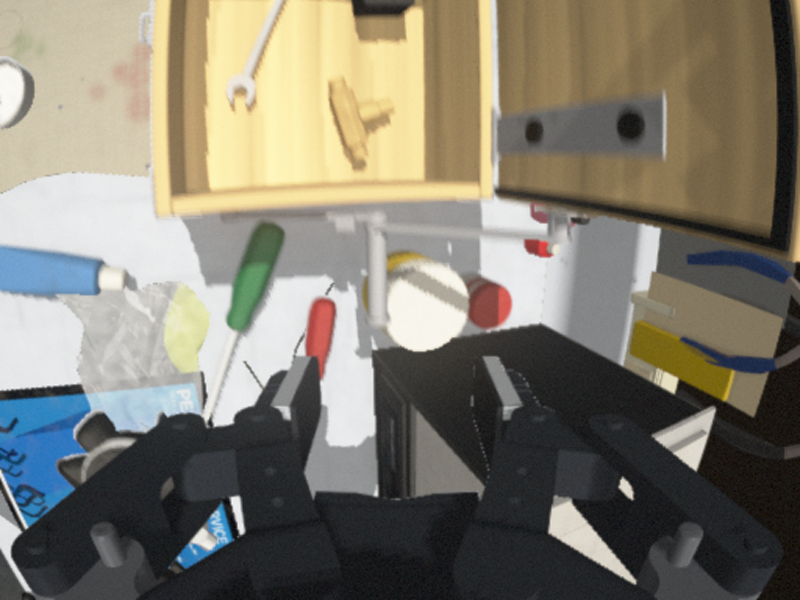

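The wrist view shows the bar from (377,215) to (380,325) in the zoomed image. That is about 5 px right of the prediction, so I take the bar at x≈611.5. The fingers straddle its column and the jar lies clear below.

Emit:
{"fn": "send_rows", "kwargs": {"targets": [[0.008,0,-0.05,0,0,0,60],[0.015,0,-0.09,0,0,0,60],[0.025,0,-0.12,0,0,0,60],[0.037,0,-0.145,0,0,0,60],[0.044,0,-0.162,0,0,0,60],[0.049,0,-0.176,0,0,0,60],[0.049,0,-0.176,0,0,0,60],[0.049,0,-0.176,0,0,0,60]]}}

```text
clock: 2.95
eef_pos: [618.2, -276.6, 80.6]
orientation: [0.125, 0.686, 0.706, 0.121]
wrist_force: [-0.1, 0.1, 0.9]
opening: 51.2
finger_force: 0.0
```

Run:
```python
from h import *
o=robot.get_obs();print(o['eef_pos'],o['wrist_force'])
w=cap('wrist','w2.png')
cv2.imwrite('pics/w2z.png',cv2.resize(w['img'][90:330,110:430,::-1],(800,600),interpolation=cv2.INTER_CUBIC))
```

```text
[ 618.17494029 -276.57023657   80.6415672 ] [-0.14345396  0.13219108  0.8890808 ]
```

View pics/w2z.png

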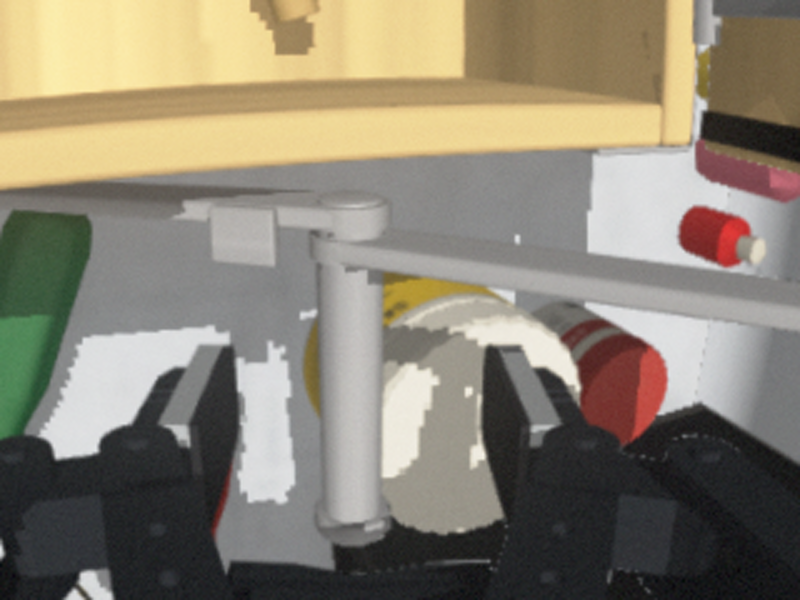

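The bar (x≈352 in the crop) lies between the pads at 238 and 485, about 2 mm left of the middle. I'll shift and close.

Emit:
{"fn": "send_rows", "kwargs": {"targets": [[-0.002,-0.003,-0.001,0,0,0,30],[-0.002,-0.003,-0.001,0,0,0,12],[-0.002,-0.003,-0.001,0,0,0,0],[-0.002,-0.003,-0.001,0,0,0,0],[-0.002,-0.003,-0.001,0,0,0,0],[-0.002,-0.003,-0.001,0,0,0,0],[-0.002,-0.003,-0.001,0,0,0,0]], "force": 50}}

```text
clock: 3.7
eef_pos: [617.0, -279.2, 79.9]
orientation: [0.125, 0.686, 0.706, 0.121]
wrist_force: [-1.0, -1.1, 6.4]
opening: 10.3
finger_force: 48.7
```

Emit:
{"fn": "send_rows", "kwargs": {"targets": [[-0.0034,0,0.0043,0,0,0,0],[-0.0063,0,0.0078,0,0,0,0],[-0.0093,0,0.0111,0,0,0,0],[-0.0133,0,0.0153,0,0,0,0],[-0.0133,0,0.0153,0,0,0,0]]}}

```text
clock: 4.2
eef_pos: [606.4, -279.5, 92.4]
orientation: [0.126, 0.686, 0.706, 0.121]
wrist_force: [0.8, -2.6, 6.3]
opening: 10.3
finger_force: 49.8
```

Emit:
{"fn": "send_rows", "kwargs": {"targets": [[-0.0041,0,0.0038,0,0,0,0],[-0.0076,0,0.0068,0,0,0,0],[-0.0111,0,0.0097,0,0,0,0],[-0.0147,0,0.0123,0,0,0,0],[-0.0147,0,0.0123,0,0,0,0]]}}

```text
clock: 4.7
eef_pos: [595.6, -279.8, 102.4]
orientation: [0.127, 0.686, 0.706, 0.121]
wrist_force: [9.4, -5.5, 0.7]
opening: 10.0
finger_force: 49.6
```

Run:
```python
from h import *
w=cap('wrist','w3.png');s=cap('side','s3.png')
i=np.vstack([cv2.resize(w['img'][90:330,110:430],(400,300)),cv2.resize(s['img'][125:275,200:400],(400,300),interpolation=cv2.INTER_CUBIC)])
cv2.imwrite('pics/c3.png',i[...,::-1])
```

```text
(no output)
```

View pics/c3.png

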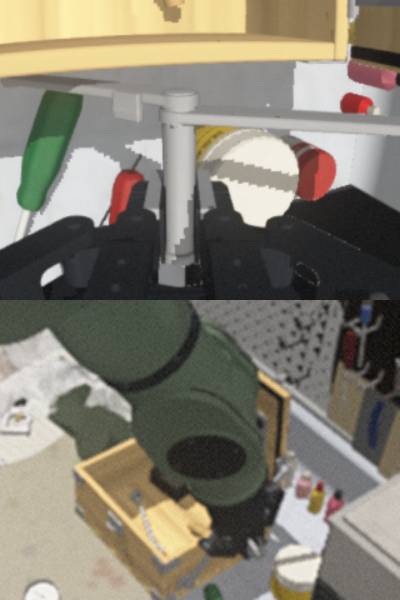

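The bar is firmly between the pads and rising forward, and the arm is clear of the lid. Carrying on.

Emit:
{"fn": "send_rows", "kwargs": {"targets": [[-0.0036,0,0.0026,0,0,0,0],[-0.0075,0,0.0051,0,0,0,0],[-0.0114,0,0.0075,0,0,0,0],[-0.0154,0,0.0096,0,0,0,0],[-0.0194,-0.0005,0.0117,0,0,0,0],[-0.0235,-0.0005,0.0136,0,0,0,0],[-0.0276,-0.001,0.0154,0,0,0,0],[-0.0319,-0.001,0.017,0,0,0,0],[-0.0319,-0.001,0.017,0,0,0,0]]}}

```text
clock: 5.7
eef_pos: [571.6, -280.7, 117.0]
orientation: [0.128, 0.686, 0.706, 0.122]
wrist_force: [16.5, -5.9, 6.8]
opening: 9.8
finger_force: 49.4
```

Emit:
{"fn": "send_rows", "kwargs": {"targets": [[0,0,0,0,0,0,25],[0,0,0,0,0,0,50],[0,0,0,0,0,0,50],[-0.012,0,0.035,0,0,0,50],[-0.025,0,0.07,0,0,0,50],[-0.05,0,0.12,0,0,0,50],[-0.08,0,0.17,0,0,0,50],[-0.12,0,0.22,0,0,0,0],[-0.15,0,0.26,0,0,0,0],[-0.15,0,0.26,0,0,0,0]]}}

```text
clock: 6.7
eef_pos: [447.0, -280.7, 326.9]
orientation: [0.127, 0.687, 0.705, 0.121]
wrist_force: [1.5, -0.7, -1.8]
opening: 0.8
finger_force: 0.0
```

Run:
```python
from h import *
o=robot.get_obs();print(o['eef_pos'],o['orientation'],o['joints'])
w=cap('wrist','w4.png');s=cap('side','s4.png')
i=np.hstack([w['img'][:,:400],cv2.resize(s['img'][125:285,220:380],(384,384),interpolation=cv2.INTER_CUBIC)])
cv2.imwrite('pics/c4.png',i[...,::-1])
```

```text
[ 446.9630904  -280.66332012  326.89307051] [0.12703566 0.68678444 0.7054358  0.12062093] [ 0.70767591  0.41021503 -0.1447472   1.8021778  -0.21707395  0.64566919
  0.76500386]
```

View pics/c4.png

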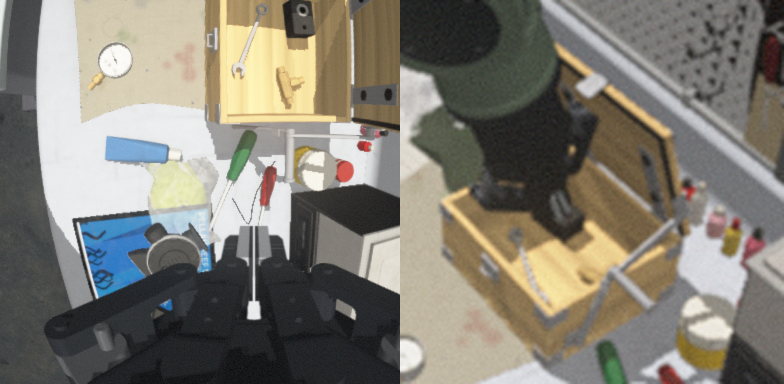

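The side view shows the stay clearly folded, the bar at (610–655, 270–305), and the lid leaning forward. The bystanders are undisturbed. Before going behind the lid, I'll check clearance from the brown overhang at the back and measure the lid edge.

Run:
```python
from h import *
t=load('t0.png');s=load('s4.png')
for z in(0,300,600):print(z,onz(t,290,105,z)[:2])
print(proj(s,[[770,-119,0],[670,-119,300],[571,-119,600]]))
us=lambda x,y:(220+(x-400+.5)/2.4-.5,125+(y+.5)/2.4-.5)
print('wall base?',onz(s,*us(680,130),0))
# lid free-edge corners: right (678,138)
hx,y=682,.028
for a in np.radians([75,70,65,60]):
    p=[hx-200*np.cos(a)+13*np.sin(a)+3.1,-116.5-111,100+200*np.sin(a)+13*np.cos(a)]
    q=proj(s,p)[0];print(np.degrees(a),np.round(p),(q-[220,125])*2.4+[400,0])
```

```text
0 [ 826.01362147 -147.77529374]
300 [ 714.23315838 -121.618263  ]
600 [602.4526953  -95.46123226]
[[331.45316591 215.31829702]
 [316.79794965 151.06185715]
 [294.36355534  50.89946117]]
wall base? [9.04110118e+02 1.00699929e+01 1.13686838e-13]
75.0 [ 646. -228.  297.] [680.69529391 126.04773803]
70.0 [ 629. -228.  292.] [667.60161069 134.92682617]
65.0 [ 612. -228.  287.] [654.5580493  144.79616211]
59.99999999999999 [ 596. -228.  280.] [641.7091962  155.55523678]
```

Emit:
{"fn": "send_rows", "kwargs": {"targets": [[0.066,0.204,0.092,0,0.222,0,0],[0.066,0.204,0.092,0,0.222,0,0],[0.066,0.204,0.092,0,0.222,0,0],[0.066,0.204,0.092,0,0.222,0,0],[0.12,0.204,0.092,0,0.222,0,0],[0.18,0.204,0.092,0,0.222,0,0],[0.235,0.204,0.092,0,0.222,0,0],[0.28,0.204,0.092,0,0.222,0,0],[0.28,0.204,0.06,0,0.222,0,0],[0.28,0.204,0.04,0,0.222,0,0]]}}

```text
clock: 7.8
eef_pos: [674.7, -114.9, 348.6]
orientation: [-0.003, 0.696, 0.718, -0.002]
wrist_force: [0.8, 0.4, -2.0]
opening: 0.4
finger_force: 0.0
```

Run:
```python
from h import *
o=robot.get_obs();print(o['eef_pos'],o['orientation'],o['joints'],o['wrist_force'])
s=cap('side','s5.png');t=cap('top','t5.png');w=cap('wrist','w5.png')
z=lambda i:cv2.resize(i,(400,400),interpolation=cv2.INTER_CUBIC)
cv2.imwrite('pics/c5.png',np.hstack([z(s['img'][90:290,200:400]),z(w['img'][:,64:448])])[...,::-1])
```

```text
[ 674.70270695 -114.94208494  348.60868623] [-0.00270625  0.69619596  0.71784467 -0.00169923] [ 0.11648978  0.86322708  0.02163634  0.68786936 -0.0169508   1.59698014
  0.16083421] [ 0.76565908  0.36816102 -1.9617399 ]
```

View pics/c5.png

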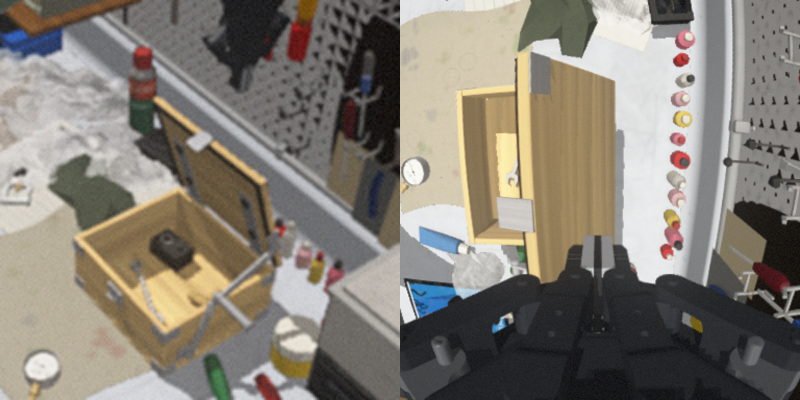

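The side view shows the stay folded with the lid leaning in. In the wrist view the fingers (600,250) are behind the lid's outer face and clear of the wall. I'll descend and approach the face.

Emit:
{"fn": "send_rows", "kwargs": {"targets": [[0,0,-0.045,0,0,0,0],[0,0,-0.087,0,0,0,0],[-0.01,0,-0.087,0,0,0,0],[-0.02,0,-0.087,0,0,0,0],[-0.027,0,-0.087,0,0,0,0],[-0.033,0,-0.087,0,0,0,0],[-0.038,0,-0.088,0,0,0,0],[-0.042,0,-0.089,0,0,0,0],[-0.042,0,-0.089,0,0,0,0]]}}

```text
clock: 8.85
eef_pos: [639.5, -116.4, 284.3]
orientation: [0.001, 0.697, 0.717, 0.001]
wrist_force: [4.9, -0.4, 3.9]
opening: 0.1
finger_force: 2.7
```

Emit:
{"fn": "send_rows", "kwargs": {"targets": [[-0.0115,0,-0.0035,0,0,0,0],[-0.023,0,-0.0073,0,0,0,0],[-0.032,0,-0.011,0,0,0,0],[-0.0415,0,-0.0154,0,0,0,0],[-0.0415,0,-0.0154,0,0,0,0]]}}

```text
clock: 9.35
eef_pos: [606.3, -117.1, 271.8]
orientation: [0.001, 0.697, 0.717, 0.0]
wrist_force: [7.3, -3.2, 1.9]
opening: 0.1
finger_force: 3.5
```

Emit:
{"fn": "send_rows", "kwargs": {"targets": [[-0.009,0,-0.0046,0,0,0,0],[-0.018,0,-0.0096,0,0,0,0],[-0.0265,0,-0.015,0,0,0,0],[-0.0346,0,-0.0208,0,0,0,0],[-0.0427,0,-0.027,0,0,0,0],[-0.0505,0,-0.0334,0,0,0,0],[-0.058,0,-0.0402,0,0,0,0],[-0.065,0,-0.0473,0,0,0,0],[-0.065,0,-0.0473,0,0,0,0]]}}

```text
clock: 10.25
eef_pos: [554.0, -117.1, 233.7]
orientation: [0.001, 0.697, 0.717, -0.0]
wrist_force: [3.1, -3.9, 7.6]
opening: -0.2
finger_force: 3.3
```

Emit:
{"fn": "send_rows", "kwargs": {"targets": [[-0.0068,0,-0.0074,0,0,0,0],[-0.0134,0,-0.0151,0,0,0,0],[-0.0196,0,-0.0232,0,0,0,0],[-0.0255,0,-0.0314,0,0,0,0],[-0.031,0,-0.04,0,0,0,0],[-0.0361,0,-0.0486,0,0,0,0],[-0.0408,0,-0.0575,0,0,0,0],[-0.045,0,-0.0668,0,0,0,0],[-0.045,0,-0.0668,0,0,0,0]]}}

```text
clock: 11.15
eef_pos: [517.7, -116.9, 179.8]
orientation: [0.0, 0.697, 0.717, -0.0]
wrist_force: [0.2, -2.7, 5.6]
opening: 0.0
finger_force: 3.0
```

Emit:
{"fn": "send_rows", "kwargs": {"targets": [[-0.0035,0,-0.0095,0,0,0,0],[-0.007,0,-0.019,0,0,0,0],[-0.01,0,-0.0285,0,0,0,0],[-0.0125,0,-0.038,0,0,0,0],[-0.0135,0,-0.048,0,0,0,0],[-0.014,0,-0.058,0,0,0,0],[-0.014,0,-0.058,0,0,0,0]]}}

```text
clock: 11.85
eef_pos: [506.3, -116.6, 133.1]
orientation: [-0.001, 0.697, 0.717, -0.001]
wrist_force: [-2.6, -1.3, 6.4]
opening: 0.2
finger_force: 2.8
```

Emit:
{"fn": "send_rows", "kwargs": {"targets": [[0,0,-0.005,0,0,0,0],[0,0,-0.01,0,0,0,0],[0,0,-0.014,0,0,0,0],[0,0,-0.018,0,0,0,0],[0,0,-0.021,0,0,0,0],[0,0,-0.021,0,0,0,0]]}}

```text
clock: 12.45
eef_pos: [506.1, -116.5, 116.8]
orientation: [-0.001, 0.697, 0.717, -0.001]
wrist_force: [-5.1, -0.4, 6.9]
opening: -0.0
finger_force: 3.4
```

Emit:
{"fn": "send_rows", "kwargs": {"targets": [[0,0,-0.0015,0,0,0,0],[0,0,-0.003,0,0,0,0],[0,0,-0.0045,0,0,0,0],[0,0,-0.006,0,0,0,0],[0,0,-0.006,0,0,0,0]]}}

```text
clock: 12.95
eef_pos: [506.0, -116.5, 112.1]
orientation: [-0.001, 0.697, 0.717, -0.001]
wrist_force: [-4.7, -0.3, 7.6]
opening: -0.1
finger_force: 3.8
```

Emit:
{"fn": "send_rows", "kwargs": {"targets": [[0,0,-0.0013,0,0,0,0],[0,0,-0.0025,0,0,0,0],[0,0,-0.0038,0,0,0,0],[0,0,-0.0038,0,0,0,0]]}}

```text
clock: 13.35
eef_pos: [506.0, -116.5, 109.1]
orientation: [-0.001, 0.697, 0.717, -0.001]
wrist_force: [-7.0, -0.1, 10.7]
opening: 0.1
finger_force: 5.4
```

Emit:
{"fn": "send_rows", "kwargs": {"targets": [[0,0,-0.001,0,0,0,0],[0,0,-0.002,0,0,0,0],[0,0,-0.0025,0,0,0,0],[0,0,-0.0025,0,0,0,0]]}}

```text
clock: 13.75
eef_pos: [506.0, -116.5, 107.4]
orientation: [-0.001, 0.697, 0.717, -0.001]
wrist_force: [-7.3, 0.7, 14.2]
opening: -0.3
finger_force: 8.1
```

One more millimetre, hold, then lift away.

Emit:
{"fn": "send_rows", "kwargs": {"targets": [[0,0,-0.001,0,0,0,0],[0,0,-0.0015,0,0,0,0],[0,0,-0.0015,0,0,0,0]]}}

```text
clock: 14.05
eef_pos: [506.0, -116.5, 106.3]
orientation: [-0.001, 0.697, 0.717, -0.001]
wrist_force: [-9.1, 1.1, 19.7]
opening: 0.1
finger_force: 9.7
```

Emit:
{"fn": "send_rows", "kwargs": {"targets": [[0,0,0.006,0,0,0,0],[0,0,0.02,0,0,0,0],[0,0,0.06,0,0,0,0],[-0.02,0,0.12,0,0,0,0],[-0.07,0.05,0.17,0,0,0,0],[-0.12,0.1,0.2,0,0,0,0],[-0.15,0.16,0.22,0,0,0,0],[-0.15,0.22,0.22,0,0,0,0],[-0.15,0.27,0.22,0,0,0,0],[-0.15,0.27,0.22,0,0,0,0]]}}

```text
clock: 15.05
eef_pos: [385.9, 103.7, 282.9]
orientation: [-0.0, 0.695, 0.719, 0.001]
wrist_force: [0.5, -0.5, 0.3]
opening: -0.2
finger_force: 0.0
```

Run:
```python
from h import *
o=robot.get_obs();print(o['eef_pos'],o['wrist_force'])
s=cap('side','s6.png');t=cap('top','t6.png')
z=lambda i:cv2.resize(i,(400,400),interpolation=cv2.INTER_CUBIC)
cv2.imwrite('pics/c6.png',np.hstack([z(s['img'][150:310,200:360]),z(t['img'][120:300,200:380])])[...,::-1])
```

```text
[385.93388996 103.69885117 282.90910363] [ 0.54838774 -0.45383892  0.25018449]
```

View pics/c6.png

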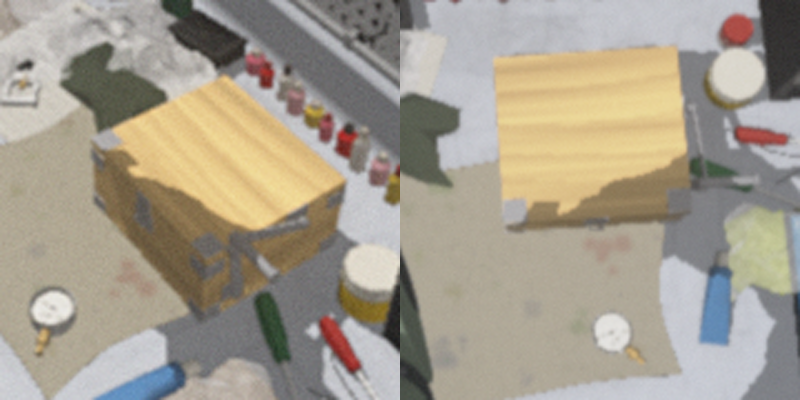

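The lid is flat on the chest with no visible gap. The grip bar stands beside it at the front right, and the gauge, tube and jar are where they were.

```bash
python3 -c "
from rig import robot
print(robot.sign_off())"
```

```text
the job is handed in; nothing more can be done
None
```

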